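Slide the specimen shuttle to its end stop with the lock held down

TASK

With the fingertips only, press the green lock button on the specimen shuttle right down and, keeping it held down all the way, push the shuttle along its rail until it is fully home against the red end stop. Then let the button come up so that the shuttle is locked there, and move clear. Do not lift, tip or take out the specimen bottles, and leave the other things on the table where they are.

Things in the scene. Friction and masses are not known exactly. Their poses are not given: they have to be found in the camera images.
- shuttle (a joint): travel of the shuttle in m: 0 at home, locked, growing towards the red end stop, which stands 80 to 170 mm on. The shuttle is a cream plastic carriage on a low aluminium rail fixed to the table (plate 430 x 132 x 12 mm). Unlocked, it runs at about 1.5 N. It locks at home and at the stop only; let up early, it is caught 16 mm short of the stop.
- button (a joint): how far the lock button is pressed down in m: 0 up (locking), 0.009 fully down. Its spring takes 1.6 N at first and 4.2 N fully down, and lifts it again when it is let go. The shuttle is free while the button is more than 0.005 down.
- button_top (a point): centre of the top of the green lock button, which rides on the shuttle: a flat rectangle, 56 mm across the rail by 62 mm along it, 60 mm above the table when up. Its axes: y along the rail from home to the end stop, z up.
- cheek (a point): middle of the inner face of the front cheek, 33 mm ahead (+y) of the button's centre: a cream block of the shuttle, 70 mm wide, 19 mm thick, top 70 mm above the table. Fingertips on the button can push against it. A like cheek stands at the button's rear; across the rail the button is open. Axes as the button.
- shuttle_nose (a point): centre of the shuttle's front face, which meets the end stop: 56 mm ahead of the button's centre, 25 mm above the table; axes as the button.
- stop_face (a point): middle of the face of the red end stop, a block 90 mm wide clamped on the rail, top 45 mm above the table. Origin 25 mm above the table; y along the rail, away from the shuttle: the gap to go is the distance along y from the nose to here. A thin red arm, as high, reaches 70 mm back along the rail's +x side to the catch.
- specimen_a: clear specimen bottle with a yellow cap, 41 mm across, 60 mm tall, about 80 g, standing loose in the rear of the two 22 mm high round holders on the shuttle, 70 mm to the -x side of the button's centre line; its top is about 93 mm above the table. Origin at the centre of its underside.
- specimen_b: clear specimen bottle with a yellow cap, 41 mm across, 60 mm tall, about 80 g, standing loose in the front of the two 22 mm high round holders on the shuttle, 70 mm to the -x side of the button's centre line; its top is about 93 mm above the table. Origin at the centre of its underside.
- white_bottle: white plastic bottle with a teal label, 66 mm across, 170 mm tall, loose bystander. Origin at the centre of its underside.
- brown_bottle: dark brown bottle with a black cap, 68 mm across, 150 mm tall, loose bystander. Origin at the centre of its underside.
- tape_roll: bright blue roll of tape lying flat, 90 mm across, 30 mm tall, loose bystander. Origin at the centre of its underside.
- saline_bottle: clear bottle with a yellow cap, 56 mm across, 110 mm tall, loose bystander. Origin at the centre of its underside.
- steel_bowl: steel bowl, 120 mm across, 45 mm tall, loose bystander. Origin at the centre of its underside.
Mind the look-alikes: they are no part of the job. What is shaped like the specimen_a but orange or turquoise is not meant.

How it is judged:
On the way, in this order (a step that is already met when the one before it is completed fails the run):
1. the lock button is pressed down (more than 5 mm) while the shuttle is still at home (value of joint button above 0.005 m and value of joint shuttle below 0.02 m), for 0.02 s.
2. the shuttle is within 4 mm of the end stop with the button still held down (more than 4 mm) (y of shuttle_nose in the frame of stop_face above -0.004 m and value of joint button above 0.004 m), for 0.02 s.
At the end, for the whole second after the job is handed in: the shuttle's nose is within 4 mm of the end stop and at rest, the button is up (pressed less than 2.5 mm) so that the shuttle is locked there, and both specimen bottles stand in their holders (tilted less than 0.25 rad) (y of shuttle_nose in the frame of stop_face above -0.004 m and value of joint button below 0.0025 m and velocity of joint shuttle between -0.01 and 0.01 m/s and angle between each of specimen_a, specimen_b's own z axis and vertical below 0.25 rad and z of each of specimen_a, specimen_b in the frame of button_top below -0.012 m); the robot touches nothing.
It fails at once if the button is let up (pressed less than 3 mm) on the way: shuttle more than 8 mm from home and more than 8 mm from the stop (value of joint button below 0.003 m and value of joint shuttle above 0.008 m and y of shuttle_nose in the frame of stop_face below -0.008 m).
It fails at once if a specimen bottle is lifted (more than about 15 mm) or tipped (more than 0.35 rad) (angle between any of specimen_a, specimen_b's own z axis and vertical above 0.35 rad or height (world z) of any of specimen_a, specimen_b above 0.048 m).
It fails at once if a bystander is moved more than 30 mm or tipped over (distance of any of white_bottle, brown_bottle, tape_roll, saline_bottle, steel_bowl from where it was at the start of the episode above 0.03 m or angle between any of white_bottle, brown_bottle, tape_roll, saline_bottle, steel_bowl's own z axis and vertical above 0.4 rad).
It also fails if it takes over 43 s, if anything falls off the work surface, if the arm or the gripper's body presses on something with over 40 N, if the wrist force passes 120 N, or if a joint passes its speed limit or range.

ROBOT

A 7-joint arm with a two-finger parallel gripper is mounted at the origin on the work surface. World frame = base frame: x ahead of the robot, y to its left, z up, the work surface at z = 0. Lengths are in m, angles in rad, forces in N, time in s.
With the tool pointing down it reaches from about 0.4 to 0.875 m from the base axis. Payload 6.5 kg.
Tool frame: the origin (TCP) lies at the very end of the fingers, on their centre line; the grasp point (between the pads) lies 19 mm behind it (bot.grip_depth is the distance from the TCP to the grasp point, in m); z points along the fingers, y is the direction in which the jaws open and shut (so a half turn about z gives the same grasp; the last joint's range is limited). The gripper opens to 88 mm and grips with 3 to 60 N. Pads are 18 mm wide; open, the fingers measure 123 mm over their backs; the gripper's body (75 mm by 187 mm) begins 45 mm behind the grasp point.
Start: joints at [-1.192, 0.536, -0.004, 1.538, 0.003, 1.067, -0.071], TCP at [0.28, 0.587, 0.239] pointing down, gripper open.
Joint ranges: [-2.7, 2.7], [-0.37, 2.16], [-1.27, 1.26], [0.24, 2.4], [-1.31, 4.45], [0.19, 1.91], [-2.76, 2.76]. Speed limits (rad/s): [2.39, 2.39, 3.14, 3.14, 3.14, 3.14, 3.14].

INTERFACE

Orientations are given as a rotation vector (axis times angle).
In Python, from plant import bot, imaging gives the robot as it stands.
- The arm moves only by the shell command python3 -m crank 'ROWS'. ROWS is JSON, a list that holds one entry, the list of rows, each a list of 5 numbers: the closure, from -1 (fully open) to 1 (shut), then the shift along the world's x, y, z in mm, then the turn about the world's z in degrees. A call has exactly 8 rows; each row is the pose to reach, as a shift and turn from the pose measured when the call began; what a row does not reach only later rows make up. A row lasts 1/8 s, in which the tool goes at most 62.5 mm and 10.7 degrees, less where a joint would pass 70% of its speed; a pose out of reach is approached as far as the arm can. A call with a gripper value outside its range is refused whole. The fingers move at their own pace and stop on an object; the grip force is fixed at half the most. Time passes only in rows, so rows that repeat a pose let the fingers close, or fill a call up. It gives the time, the measured TCP pose, the force and the opening at its end, in the units of the state.
- bot.get_state(): the state, without advancing time (a new reading comes with each control period).
- imaging.snapshot(name): name is "scene" or "top"; returns a dict with "pixels" (384x512x3 uint8, red, green, blue), "camera_matrix" (3x3 intrinsics, pixels), "xyz" and "orientation" of the camera in the world. Camera axes: x right, y down, z forward; pixel columns grow to the right and rows downward; lengths in m; the calibration is good to about 2 mm. A picture is of the moment at which its call begins. There is no depth.
- bot.close_job(): hands the job in, once; it reports no verdict.
Trained networks look in a picture, given as the dict that the camera call returned (one of the last four; its "shot" number tells which), for a name from the list of things; names that differ only in an ending like _2 or _b are one class to them, and where a whole thing is asked for, a point or a joint stands for the part that bears it (a point fixed in the world has none). Each returns a list of dicts, best first, with "confidence" (0 to 1); they miss things now and then, are a little off and sometimes report something else, mostly with a low value. They report only what shows in the picture. A call takes as long as a camera call. They do not tell look-alikes from the thing itself.
- imaging.spot_in(picture, target): "box" ([left, top, right, bottom] in pixels, round what is visible of it).
- imaging.silhouettes(picture, target): "mask" (384x512 bool, what is visible of it) and "box" ([left, top, right, bottom] in pixels, round what is visible of it).
- imaging.mark_of(picture, target): "location" ([column, row] in pixels: a listed point, or the origin of a listed thing).
The state is a dict: "t": time; "qpos": joint angles; "dq": joint speeds; "joint_torque": joint torques, N m; "tool_pos": TCP position; "orientation": TCP orientation; "contact_force": force on the tool from outside, world axes, zero at the start; "ft_torque": the same for the moment, N m; "width": finger opening in m.
Only numpy, scipy, OpenCV 4.12 (cv2) and the standard library are available. Lean on these libraries where they do the work, as an engineer would, in place of code of your own. Each camera call takes 0.05 s, during which the arm holds its last target.

## Working session

There is one attempt and no reset: what is moved stays moved. The work goes in short steps, Python scripts to look and compute and a shell command to move; the robot and the scene stay as the last step left them, time stands still between calls to the robot, and variables do not carry over. Pictures are saved under pics/ and viewed, and the job is handed in when it is done.

```bash
ls; mkdir -p pics; cat > h.py <<'E'
import numpy as np, cv2
from scipy.spatial.transform import Rotation as R
from plant import bot, imaging
def rot(p):
    o=np.array(p["orientation"],float)
    return o if o.shape==(3,3) else R.from_rotvec(o).as_matrix()
def ray(p,uv):
    K=np.array(p["camera_matrix"]); d=np.linalg.solve(K,[uv[0],uv[1],1.0]); return np.array(p["xyz"]),rot(p)@d
def onz(p,uv,z):
    c,d=ray(p,uv); return c+d*(z-c[2])/d[2]
def proj(p,X):
    K=np.array(p["camera_matrix"]); v=K@(rot(p).T@(np.array(X)-np.array(p["xyz"]))); return v[:2]/v[2]
def tri(obs):
    A=np.zeros((3,3));b=np.zeros(3)
    for p,uv in obs:
        c,d=ray(p,uv); d=d/np.linalg.norm(d); M=np.eye(3)-np.outer(d,d); A+=M;b+=M@c
    return np.linalg.solve(A,b)
def save(p,n): cv2.imwrite("pics/"+n,cv2.cvtColor(p["pixels"],cv2.COLOR_RGB2BGR))
E
python3 - <<'E'
from h import *
s=bot.get_state(); print({k:np.round(v,3) for k,v in s.items()})
P={}
for n in("scene","top"):
    p=imaging.snapshot(n);P[n]=p;save(p,n+"0.png");print(n,np.round(p["xyz"],3),np.round(p["orientation"],3))
obs={}
for t in("button_top","cheek","shuttle_nose","stop_face","specimen_a","white_bottle","brown_bottle","tape_roll","saline_bottle","steel_bowl"):
    for n,p in P.items():
        for r in imaging.mark_of(p,t)[:3]:
            print(t,n,np.round(r["location"],1),round(r["confidence"],2)); obs.setdefault(t,{}).setdefault(n,r["location"])
    if len(obs.get(t,{}))==2: print("  3D",np.round(tri([(P[n],obs[t][n]) for n in P]),4))
E
```

```text
pics
{'t': np.float64(0.0), 'qpos': array([-1.192,  0.537, -0.004,  1.539,  0.003,  1.067, -0.071]), 'dq': array([-0.001, -0.001,  0.001,  0.001, -0.   ,  0.002, -0.001]), 'joint_torque': array([ 1.0000e-03, -5.7099e+01,  9.9100e-01, -2.5160e+01, -5.6000e-02,
        1.8000e-02,  0.0000e+00]), 'tool_pos': array([0.279, 0.586, 0.238]), 'orientation': array([-6.930e-01, -3.064e+00,  3.000e-03]), 'contact_force': array([ 0.184, -0.864,  0.378]), 'ft_torque': array([-0.021, -0.042, -0.009]), 'width': np.float64(0.088)}
scene [ 1.276 -0.71   0.942] [-2.16  -0.869  0.421]
top [0.48  0.007 1.151] [-2.186  2.185 -0.088]
button_top scene [221.2 202.1] 0.65
button_top top [298.6 203. ] 0.86
button_top top [235.9 205.8] 0.58
button_top top [280.4 205. ] 0.4
  3D [ 0.5469 -0.1156  0.0612]
cheek scene [225.  197.4] 0.77
cheek top [287.7 202.9] 0.96
  3D [ 0.5431 -0.0889  0.0587]
shuttle_nose scene [232.5 200.5] 0.6
shuttle_nose top [280.3 207.4] 0.92
  3D [ 0.5362 -0.0645  0.0252]
stop_face scene [260.4 180. ] 0.66
stop_face top [235.2 207.7] 0.78
  3D [0.5317 0.0666 0.0191]
specimen_a scene [169
[... 176 characters left out ...]
54.5] 0.54
  3D [ 0.43   -0.255  -0.0545]
white_bottle scene [291.8 210.8] 0.92
white_bottle scene [328.5 130.4] 0.48
white_bottle top [241.1 156.1] 0.89
  3D [0.6862 0.045  0.0067]
brown_bottle scene [316.6 195.7] 0.59
brown_bottle scene [330.2 131.5] 0.34
brown_bottle top [205.8 157.8] 0.92
  3D [ 0.686   0.1578 -0.0105]
tape_roll scene [264.7 239.2] 0.66
tape_roll top [287.6 153.8] 0.62
tape_roll top [285.5 201.2] 0.41
  3D [ 0.6987 -0.0933  0.0047]
saline_bottle scene [328.1 134.5] 0.64
saline_bottle top [107.9 215.1] 0.86
saline_bottle top [285.1 152.5] 0.45
  3D [ 0.5059  0.4599 -0.0242]
steel_bowl scene [126.1 264.5] 0.83
steel_bowl top [391.5 224.5] 0.8
  3D [ 0.485  -0.4058 -0.0024]
```

```bash
python3 - <<'E'
import cv2
for n,(a,b,c,d) in {"scene0":(110,330,110,290),"top0":(190,410,130,280)}.items():
    i=cv2.imread(f"pics/{n}.png"); cv2.imwrite(f"pics/{n}_c.png",cv2.resize(i[c:d,a:b],None,fx=3.6,fy=3.3,interpolation=cv2.INTER_CUBIC))
E
```

```text
(no output)
```

View pics/scene0_c.png

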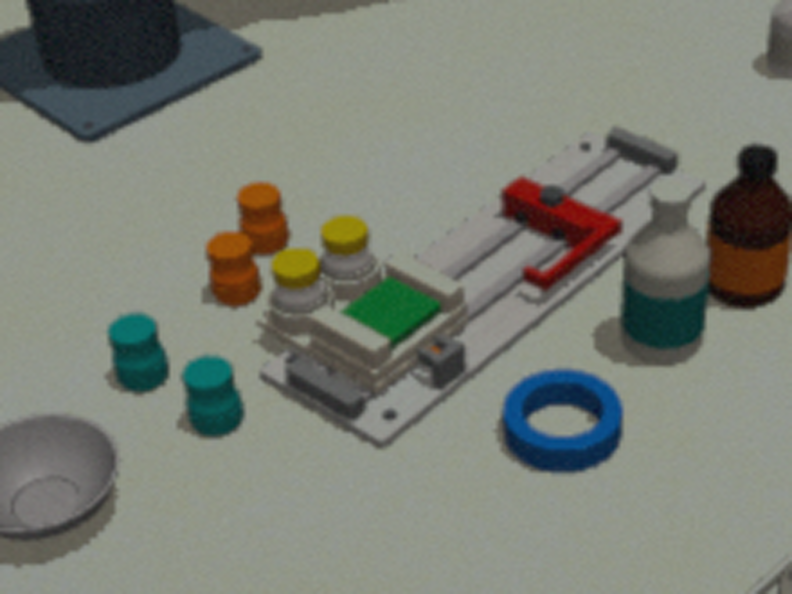

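View pics/top0_c.png

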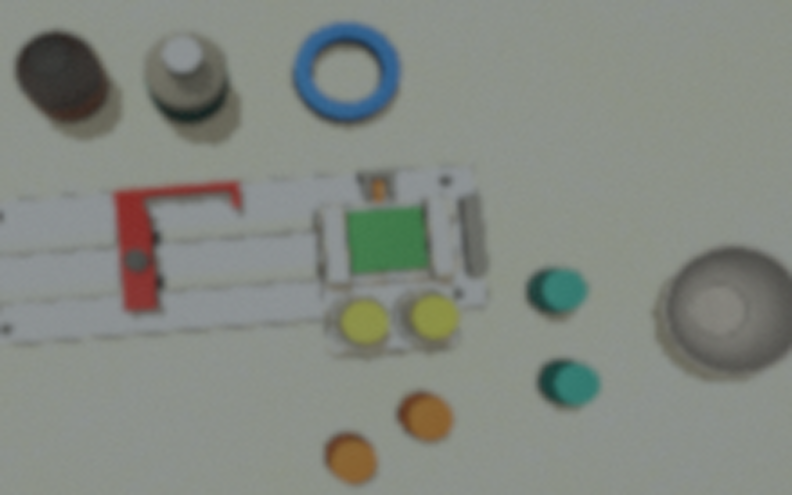

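View pics/top0.png

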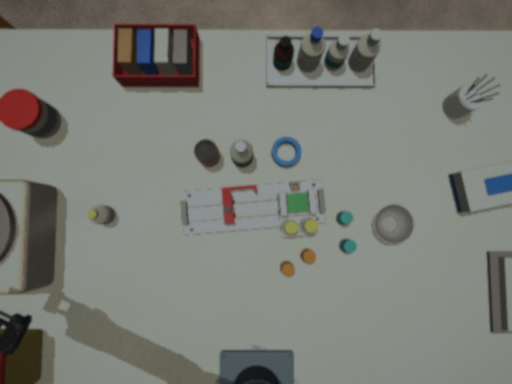

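View pics/scene0.png

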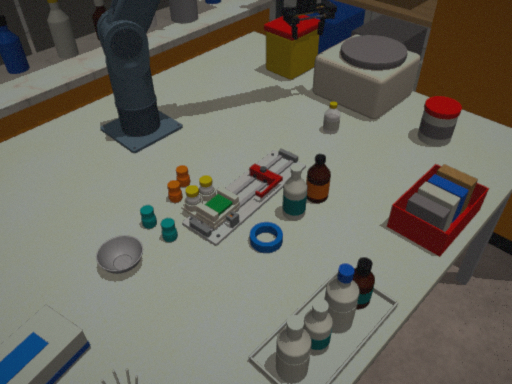

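Everything needed is in view. The green button is at top (298,203) and the red stop is at top (229,205), with its arm on the far side. The two yellow-capped specimens on the shuttle are at top (291,228) and (311,227). The orange and turquoise bottles on the table are look-alikes. Next I measure by colour.

```bash
cat > m.py <<'E'
from h import *
def hsv(p): return cv2.cvtColor(cv2.GaussianBlur(p["pixels"],(3,3),0),cv2.COLOR_RGB2HSV)
def green(p):
    h=hsv(p); m=cv2.inRange(h,(50,110,50),(78,255,255)); n,l,s,c=cv2.connectedComponentsWithStats(m)
    # nearest the rail
    i=1+np.argmax(s[1:,4]); return (l==i),c[i],s[i]
E
python3 - <<'E'
from m import *
P={n:imaging.snapshot(n) for n in("scene","top")}
g={}
for n,p in P.items():
    m,c,s=green(p); g[n]=c; print(n,c,s)
X=tri([(P[n],g[n]) for n in P]); print("button 3d",X)
for n in P: print(n,onz(P[n],g[n],.06), 'reproj', proj(P[n],X)-g[n])
p=P["top"]; m,c,s=green(p)
cn=cv2.findContours(m.astype(np.uint8),cv2.RETR_EXTERNAL,cv2.CHAIN_APPROX_NONE)[0][0][:,0]
W=np.array([onz(p,u,.06)[:2] for u in cn],np.float32); r=cv2.minAreaRect(W); print("rect",r)
# red stop in top
h=hsv(p); m=(cv2.inRange(h,(0,130,60),(8,255,255))|cv2.inRange(h,(172,130,60),(180,255,255)))
m[:170]=0;m[240:]=0;m[:,:200]=0;m[:,270:]=0
cn=cv2.findContours(m,cv2.RETR_EXTERNAL,cv2.CHAIN_APPROX_NONE)[0]; cn=max(cn,key=len)[:,0]
W=np.array([onz(p,u,.045)[:2] for u in cn]); print("red x",W[:,0].min(),W[:,0].max(),"y",W[:,1].min(),W[:,1].max())
low=W[W[:,0]<0.54]; print("stop lower part y",low[:,1].min(),low[:,1].max())
# plate edge line via masks
for t in ("shuttle","stop_face"):
  for q in imaging.silhouettes(p,t)[:2]: print(t,q["confidence"],q["box"])
g=cv2.cvtColor(p["pixels"],cv2.COLOR_RGB2GRAY)
seg=cv2.createLineSegmentDetector().detect(g)[0][:,0]
for a in seg:
    if np.hypot(a[2]-a[0],a[3]-a[1])>25 and 175<a[1]<245 and 175<a[0]<335:
        A=onz(p,a[:2],.012);B=onz(p,a[2:],.012); d=B-A
        print(np.round(a),np.round(A[:2],3),np.round(B[:2],3),np.degrees(np.arctan(-d[0]/d[1])))
st=bot.get_state(); T=R.from_rotvec(st["orientation"]).as_matrix(); print("tool y",T[:,1],"z",T[:,2])
E
```

```text
scene [218.80769231 203.17132867] [206 194  26  20 286]
top [297.08865248 202.16312057] [288 194  19  17 282]
button 3d [ 0.54571251 -0.11610393  0.05673703]
scene [ 0.54928278 -0.1173976   0.06      ] reproj [-0.44988458  0.01378178]
top [ 0.54468716 -0.1166792   0.06      ] reproj [-0.32631196 -0.2852155 ]
rect ((0.5447006821632385, -0.11677701771259308), (0.044211603701114655, 0.05383943393826485), 5.265592575073242)
red x 0.5370189252438781 0.5872400856326405 y 0.07610092785108284 0.09995769294312352
stop lower part y 0.07610092785108284 0.0966935077926047
shuttle 0.65 [277.8, 189.7, 317.8, 238.0]
shuttle 0.28 [285.5, 184.4, 311.8, 216.6]
stop_face 0.86 [221.7, 184.4, 256.4, 222.1]
[224. 223. 221. 188.] [0.484 0.1  ] [0.59  0.109] -85.16897870427411
[221. 187. 256. 184.] [0.593 0.11 ] [0.603 0.003] 5.424132979854801
tool y [ 4.30251256e-01  9.02709173e-01 -7.07531291e-05] z [ 2.39661436e-05 -8.98014494e-05 -9.99999996e-01]
```

```bash
python3 -m crank '[[[1,16,-44,0,4],[1,33,-88,0,8],[1,50,-132,0,12],[1,67,-176,0,16],[1,84,-220,0,20],[1,101,-264,0,24],[1,118,-308,0,28],[1,135,-352,0,31]]]'
```

```text
t: 2.3
tool_pos: [0.4152, 0.2333, 0.239]
orientation: [-0.154, 3.137, 0.001]
contact_force: [0.2, -0.1, -0.0]
width: 0.0103
```

```bash
python3 -m crank '[[[1,20,-52,0,0],[1,40,-104,0,0],[1,60,-156,0,0],[1,80,-208,0,0],[1,100,-260,0,0],[1,120,-315,0,0],[1,130,-346,-40,0],[1,130,-346,-100,0]]]'
python3 - <<'E'
from m import *
for n in("scene","top"):
    p=imaging.snapshot(n);x=(140,160,130,90) if n=="scene" else (250,160,130,90)
    c=p["pixels"][x[1]:x[1]+x[3],x[0]:x[0]+x[2]]; cv2.imwrite(f"pics/{n}1.png",cv2.resize(c[...,::-1],None,fx=5,fy=5,interpolation=cv2.INTER_CUBIC))
print(bot.get_state()["tool_pos"],bot.get_state()["width"])
E
```

```text
t: 3.3
tool_pos: [0.5476, -0.1167, 0.1396]
orientation: [-0.146, 3.132, -0.004]
contact_force: [1.2, 1.2, 0.1]
width: 0.0005
[ 0.5408751  -0.11233564  0.13389638] 0.00043135124608382715
```

View pics/scene1.png

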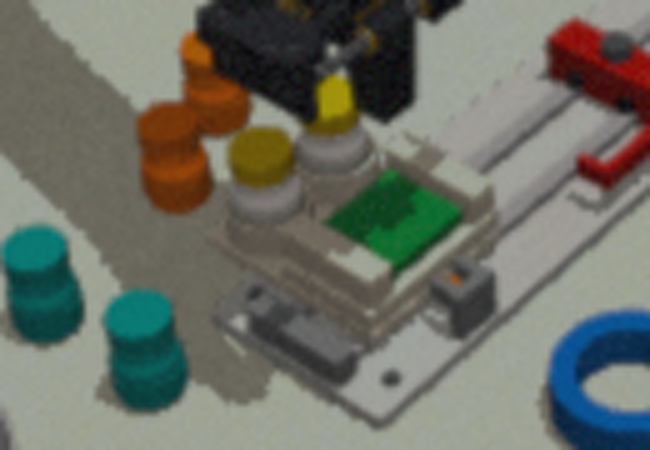

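View pics/top1.png

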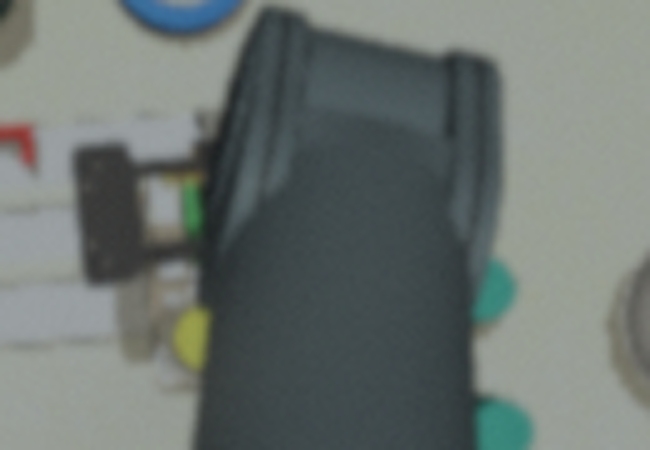

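The tool is above the button but still settling. In the scene crop the fingertips show at about (330,65). I let it settle and descend a little.

```bash
python3 -m crank '[[[1,5,1,-15,0],[1,5,1,-30,0],[1,5,1,-44,0],[1,5,1,-50,0],[1,5,1,-54,0],[1,5,1,-54,0],[1,5,1,-54,0],[1,5,1,-54,0]]]'
python3 - <<'E'
from m import *
s=bot.get_state();X=s["tool_pos"];print(X,s["contact_force"])
for n in("scene",):
    p=imaging.snapshot(n);x=(140,160,130,90)
    c=p["pixels"][x[1]:x[1]+x[3],x[0]:x[0]+x[2]]; c=cv2.resize(c[...,::-1],None,fx=5,fy=5,interpolation=cv2.INTER_CUBIC)
    u=(proj(p,X)-x[:2])*5; cv2.circle(c,(int(u[0]),int(u[1])),3,(255,0,255),-1); print(u); cv2.imwrite(f"pics/{n}2.png",c)
E
```

```text
t: 4.4
tool_pos: [0.5461, -0.1114, 0.0802]
orientation: [0.152, -3.128, -0.003]
contact_force: [-0.5, -0.4, 0.1]
width: 0.0002
[ 0.5460923  -0.11140837  0.08020719] [-0.48108634 -0.40946931  0.10648104]
[395.66974475 181.24422957]
```

View pics/scene2.png

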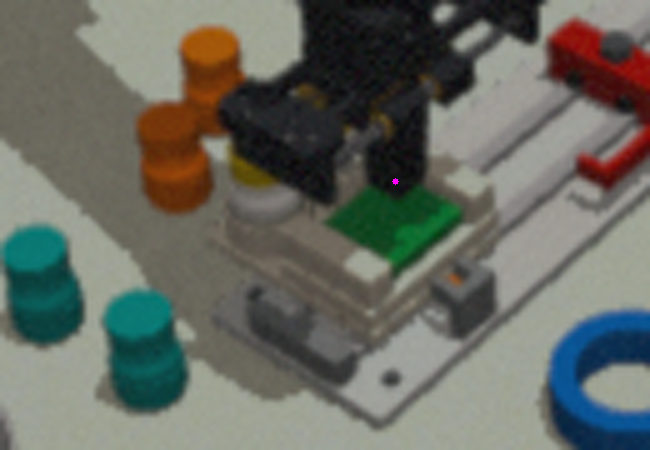

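The projected TCP falls on the finger ends, in the middle of the button. Now I press down.

```bash
python3 -m crank '[[[1,0,0,-12,0],[1,0,0,-18,0],[1,0,0,-21,0],[1,0,0,-24,0],[1,0,0,-26,0],[1,0,0,-28,0],[1,0,0,-28,0],[1,0,0,-28,0]]]'
```

```text
t: 5.45
tool_pos: [0.5459, -0.1114, 0.0522]
orientation: [0.152, -3.128, -0.003]
contact_force: [-2.5, 0.3, 4.1]
width: 0.0004
```

4.1 N at z = 0.052 means the button is nearly fully down. I go slightly deeper, then ease forward until the fingers meet the cheek.

```bash
python3 -m crank '[[[1,0,0,-1,0],[1,0,0,-2,0],[1,0,2,-2,0],[1,0,4,-2,0],[1,-0.5,6,-2,0],[1,-0.5,8,-2,0],[1,-1,10,-2,0],[1,-1,10,-2,0]]]'
```

```text
t: 6.45
tool_pos: [0.5453, -0.1025, 0.0513]
orientation: [0.151, -3.129, -0.002]
contact_force: [-4.4, -1.3, 13.0]
width: 0.0003
```

```bash
python3 -m crank '[[[1,0,4,-1,0],[1,-0.5,9,-1,0],[1,-1,14,-1,0],[1,-1.5,19,-1,0],[1,-2,24,-1,0],[1,-2.5,29,-1,0],[1,-3,34,-1,0],[1,-3.5,38,-1,0]]]'
python3 - <<'E'
from m import *
s=bot.get_state();X=s["tool_pos"];print(X,s["contact_force"])
p=imaging.snapshot("scene");x=(140,160,130,90)
c=p["pixels"][x[1]:x[1]+x[3],x[0]:x[0]+x[2]]; c=cv2.resize(c[...,::-1],None,fx=5,fy=5,interpolation=cv2.INTER_CUBIC)
cv2.imwrite(f"pics/scene3.png",c)
E
```

```text
t: 7.45
tool_pos: [0.5421, -0.0656, 0.0513]
orientation: [0.15, -3.13, 0.0]
contact_force: [-4.2, -1.7, 13.4]
width: 0.0007
[ 0.54209898 -0.06564501  0.05126422] [-4.22298886 -1.72005154 13.36828868]
```

View pics/scene3.png

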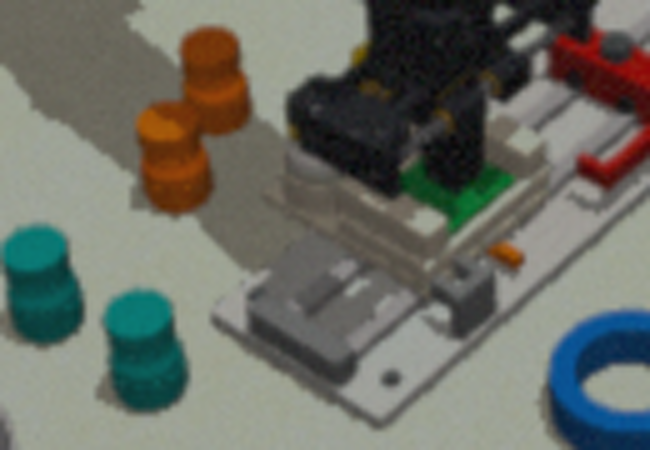

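The shuttle is running with the button held down. I continue.

```bash
python3 -m crank '[[[1,-0.5,5,-1,0],[1,-1,10,-1,0],[1,-1.5,15,-1,0],[1,-2,20,-1,0],[1,-2.5,25,-1,0],[1,-3.5,30,-1,0],[1,-4,35,-1,0],[1,-4.5,40,-1,0]]]'
python3 - <<'E'
from m import *
s=bot.get_state();X=s["tool_pos"];print(X,s["contact_force"])
for n in("scene","top"):
    p=imaging.snapshot(n);x=(170,140,130,90) if n=="scene" else (200,160,130,90)
    c=p["pixels"][x[1]:x[1]+x[3],x[0]:x[0]+x[2]]; cv2.imwrite(f"pics/{n}4.png",cv2.resize(c[...,::-1],None,fx=5,fy=5,interpolation=cv2.INTER_CUBIC))
    for t in("shuttle_nose","stop_face","button_top"): print(n,t,[(np.round(r["location"]),round(r["confidence"],2)) for r in imaging.mark_of(p,t)[:2]])
E
```

```text
t: 8.5
tool_pos: [0.5387, -0.0258, 0.0513]
orientation: [0.149, -3.132, 0.001]
contact_force: [-3.3, -2.1, 11.7]
width: 0.0005
[ 0.53865612 -0.02579999  0.05131253] [-3.3399875  -2.10672225 11.69880858]
scene shuttle_nose [(array([252., 186.]), 0.84)]
scene stop_face [(array([259., 179.]), 0.71)]
scene button_top [(array([234., 184.]), 0.62), (array([259., 177.]), 0.37)]
top shuttle_nose []
top stop_face [(array([231., 209.]), 0.87)]
top button_top []
```

View pics/scene4.png

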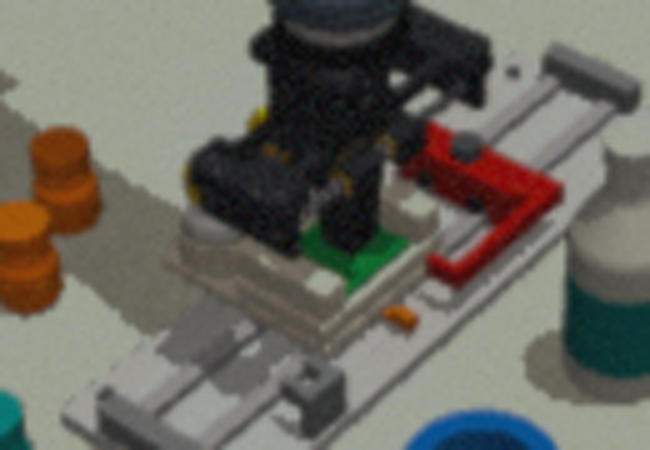

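View pics/top4.png

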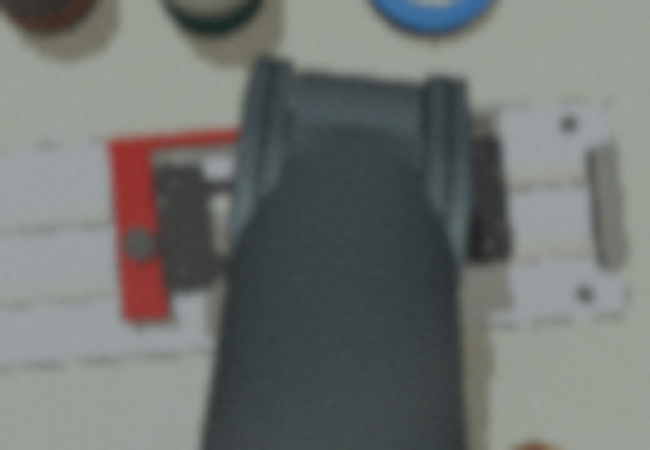

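```bash
python3 -m crank '[[[1,-0.5,4,-1,0],[1,-1,8,-1,0],[1,-1.5,12,-1,0],[1,-1.5,16,-1,0],[1,-2,20,-1,0],[1,-2.5,24,-1,0],[1,-3,28,-1,0],[1,-3,32,-1,0]]]'
```

```text
t: 9.9
tool_pos: [0.5359, 0.0063, 0.0513]
orientation: [0.149, -3.133, 0.0]
contact_force: [-5.8, -2.4, 14.3]
width: 0.0005
```

```bash
python3 -m crank '[[[1,0,2,-1,0],[1,-0.5,4,-1,0],[1,-0.5,6,-1,0],[1,-1,8,-1,0],[1,-1,10,-1,0],[1,-1,12,-1,0],[1,-1,12,-1,0],[1,-1,12,-1,0]]]'
python3 - <<'E'
from m import *
p=imaging.snapshot("scene");x=(190,130,130,90)
c=p["pixels"][x[1]:x[1]+x[3],x[0]:x[0]+x[2]]; cv2.imwrite(f"pics/scene5.png",cv2.resize(c[...,::-1],None,fx=5,fy=5,interpolation=cv2.INTER_CUBIC))
E
```

```text
t: 10.9
tool_pos: [0.535, 0.0165, 0.0512]
orientation: [0.147, -3.133, 0.003]
contact_force: [-5.1, -3.5, 14.9]
width: 0.0004
```

View pics/scene5.png

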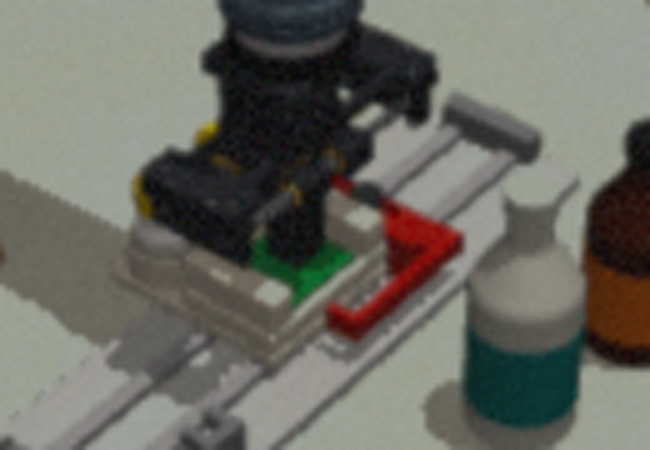

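The nose is now near the stop, and the force along y has risen a little. I continue in small steps.

```bash
python3 -m crank '[[[1,0,2,-1,0],[1,-0.5,4,-1,0],[1,-0.5,6,-1,0],[1,-0.5,8,-1,0],[1,-1,10,-1,0],[1,-1,10,-1,0],[1,-1,10,-1,0],[1,-1,10,-1,0]]]'
python3 - <<'E'
from m import *
p=imaging.snapshot("scene");x=(190,130,130,90)
c=p["pixels"][x[1]:x[1]+x[3],x[0]:x[0]+x[2]]; cv2.imwrite(f"pics/scene6.png",cv2.resize(c[...,::-1],None,fx=5,fy=5,interpolation=cv2.INTER_CUBIC))
E
```

```text
t: 11.95
tool_pos: [0.5363, 0.0243, 0.0513]
orientation: [0.145, -3.137, 0.006]
contact_force: [-0.9, -4.8, 9.8]
width: 0.0005
```

View pics/scene6.png

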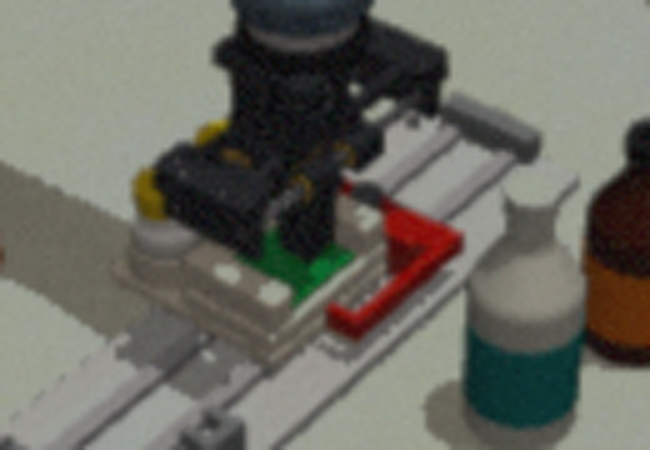

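Between the two pictures the shuttle stood still and the fingers slid along the button, so it appears to be at the stop. I slide on to the cheek and push there to make sure.

```bash
python3 -m crank '[[[1,0,2,-1,0],[1,0,4,-1,0],[1,-0.5,6,-1,0],[1,-0.5,8,-1,0],[1,-0.5,10,-1,0],[1,-0.5,11,-1,0],[1,-0.5,12,-1,0],[1,-0.5,12,-1,0]]]'
python3 - <<'E'
from m import *
p=imaging.snapshot("scene");x=(190,130,130,90)
c=p["pixels"][x[1]:x[1]+x[3],x[0]:x[0]+x[2]]; cv2.imwrite(f"pics/scene7.png",cv2.resize(c[...,::-1],None,fx=5,fy=5,interpolation=cv2.INTER_CUBIC))
for t in("shuttle_nose","stop_face","cheek"):
  for r in imaging.mark_of(p,t)[:2]: print(t,r["confidence"],r["location"],onz(p,r["location"],.0605 if t=="cheek" else .025))
E
```

```text
t: 13.0
tool_pos: [0.5372, 0.0277, 0.0513]
orientation: [-0.134, 3.137, -0.02]
contact_force: [-2.5, -19.5, 11.3]
width: 0.0004
shuttle_nose 0.65 [263.3, 179.3] [0.54213377 0.07178928 0.025     ]
stop_face 0.62 [261.5, 176.4] [0.52865341 0.07807074 0.025     ]
cheek 0.61 [254.7, 173.9] [0.53477013 0.04214812 0.0605    ]
```

View pics/scene7.png

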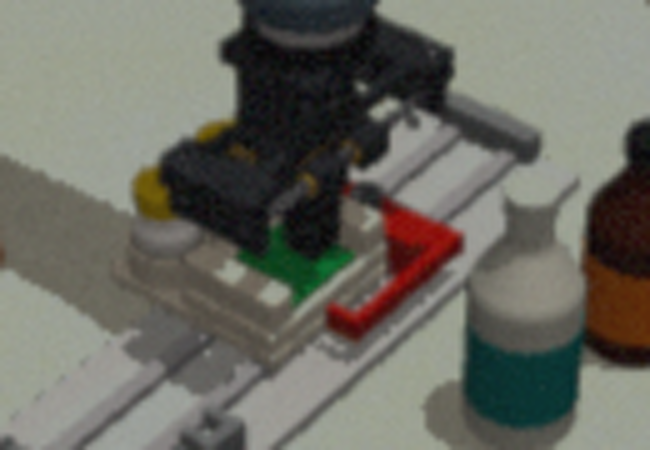

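The push reached 19.5 N against the cheek with no shuttle movement, so it is hard against the stop. I lift straight up, keeping a slight forward bias until the button is up.

```bash
python3 -m crank '[[[1,0,4,2,0],[1,0,4,5,0],[1,0,3,9,0],[1,0,3,13,0],[1,0,0,18,0],[1,0,-2,30,0],[1,0,-4,60,0],[1,0,-4,90,0]]]'
python3 -m crank '[[[1,0,0,20,0],[1,0,0,60,0],[1,-10,40,100,0],[1,-25,80,110,0],[1,-40,130,110,0],[1,-60,180,110,0],[1,-70,220,110,0],[1,-70,220,110,0]]]'
python3 - <<'E'
from m import *
P={}
for n in("scene","top"):
    p=P[n]=imaging.snapshot(n);x=(170,120,130,90) if n=="scene" else (200,150,130,90)
    c=p["pixels"][x[1]:x[1]+x[3],x[0]:x[0]+x[2]]; cv2.imwrite(f"pics/{n}8.png",cv2.resize(c[...,::-1],None,fx=5,fy=5,interpolation=cv2.INTER_CUBIC))
g={n:green(P[n])[1] for n in P}; print("button",tri([(P[n],g[n]) for n in P]),[onz(P[n],g[n],.06) for n in P])
E
```

```text
t: 14.2
tool_pos: [0.5374, 0.0241, 0.1428]
orientation: [-0.135, 3.137, -0.019]
contact_force: [0.3, 0.3, 0.2]
width: 0.0005
t: 15.2
tool_pos: [0.4658, 0.2484, 0.2536]
orientation: [-0.146, 3.136, -0.015]
contact_force: [0.3, -0.9, 0.1]
width: 0.0001
button [0.53480461 0.01144916 0.05782009] [array([0.53790779, 0.01117501, 0.06      ]), array([0.53335723, 0.00999037, 0.06      ])]
```

View pics/scene8.png

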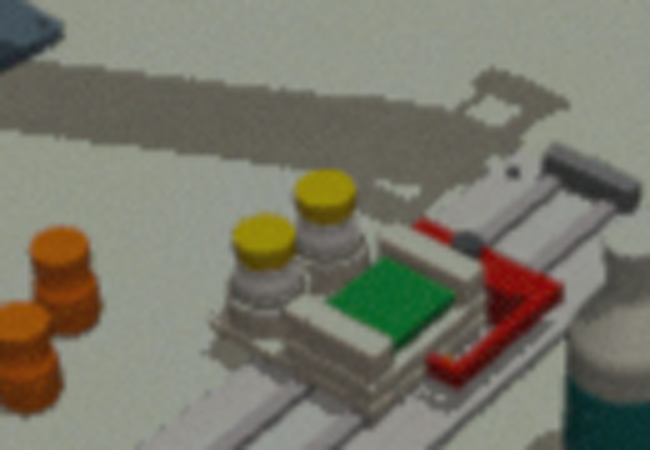

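View pics/top8.png

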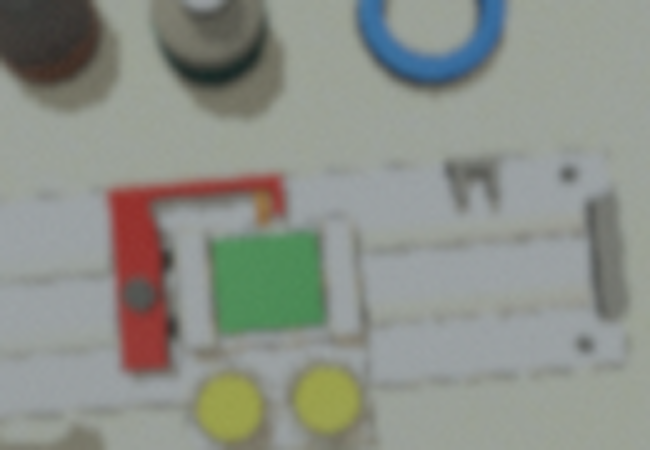

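The shuttle sits against the stop at the same pixels as before the release. The button looks up, both yellow caps are upright, and the arm is clear. I make one numeric check before handing in.

```bash
python3 - <<'E'
from m import *
P={n:imaging.snapshot(n) for n in("scene","top")}
for t in("button_top","shuttle_nose","stop_face","white_bottle","brown_bottle","tape_roll","saline_bottle","steel_bowl","specimen_a"):
    o=[]
    for n,p in P.items():
        r=imaging.mark_of(p,t)
        for q in r[:2 if t=="specimen_a" else 1]: print(t,n,np.round(q["location"],1),round(q["confidence"],2))
        if r:o.append((p,r[0]["location"]))
    if len(o)==2: print("   ",np.round(tri(o),4))
print(bot.get_state()["contact_force"])
E
```

```text
button_top scene [248.6 175.1] 0.84
button_top top [251.8 205.6] 0.71
    [0.5346 0.0154 0.0721]
shuttle_nose scene [261.8 179.1] 0.79
shuttle_nose top [238.4 210.3] 0.77
    [0.5297 0.0629 0.023 ]
stop_face scene [255.5 171.2] 0.3
stop_face top [235.3 207.7] 0.86
    [0.5261 0.0601 0.0558]
white_bottle scene [291.7 215.5] 0.87
white_bottle top [240.1 155.8] 0.93
    [ 0.6886  0.0468 -0.0116]
brown_bottle scene [315.5 195.2] 0.83
brown_bottle top [209.8 155. ] 0.92
    [0.6918 0.1435 0.0049]
tape_roll scene [266.  241.2] 0.7
tape_roll top [285.3 152.9] 0.59
    [ 0.7019 -0.0884 -0.0047]
saline_bottle scene [329.4 133.7] 0.96
steel_bowl scene [127.3 263.1] 0.91
steel_bowl top [387.4 224.8] 0.62
    [ 0.4822 -0.3974 -0.007 ]
specimen_a scene [148.5 226. ] 0.86
specimen_a scene [171.4 239.9] 0.8
specimen_a top [308.  257.9] 0.76
specimen_a top [263.3 228.3] 0.61
    [ 0.3478 -0.2005 -0.1119]
[0.56434406 0.59654918 0.35966198]
```

```bash
python3 -c "
from plant import bot
print(bot.close_job())"
```

```text
the job is handed in; nothing more can be done
None
```

I pressed the green button fully down with the closed fingertips and held it down while pushing the shuttle about 128 mm along the rail to the red end stop. I then lifted straight off, moved clear and handed the job in; it gives no verdict.

- **Button held down:** on the way the fingertips stayed at z about 0.051 m with 10–15 N of downward force, which is the button bottomed out.
- **At the stop:** for most of the way the shuttle was carried by friction under the fingers. At the end they slid forward to the front cheek, and a 19.5 N push there no longer moved the shuttle.
- **After release:** the shuttle stood in the same place in the pictures. The button's measured height was 58 mm, against 57 mm before pressing, so it is up. I did not pull back on the shuttle to test the lock.
- **Bottles and bystanders:** both specimen bottles stand upright in their holders. The bystanders were never touched. Most re-measured within about 15 mm of where they started, which is the scatter of the networks. The saline bottle showed in only one view, at nearly the same pixels as before.
- **Check that disagreed:** the final network reading of the stop face was unreliable in the scene view (confidence 0.3, height 56 mm instead of 25 mm). Against the first measurement of the stop, the nose is within about 4 mm along the rail. That is no better than the measuring error, so I relied on the firm push instead.

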